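# Slide the drill case home down a freshly glued storage bay

### The job

Push the closed red drill case gently with your fingertips, end first, down the lane of its new storage bay until it is fully home against the cork-padded stop and the spring catch has popped up behind it. The two pine rails have only just been glued and would shift, so neither the case nor the robot may touch them. Only push the case along the board, do not pinch or lift it, and leave the other things on the bench where they are.

Things in the scene. Friction and masses are not known exactly. Their poses are not given: they have to be found in the camera images.
- bay: storage bay: plywood board 345 x 124 x 12 mm, fixed flat on the bench, carrying rails, stop and catch. Origin at bench height on the lane's centre line; x along the lane from mouth to stop, y across it, z up. Board from x = -180 to +165 mm, y = -62 to +62 mm, top at z = 12 mm. From x = -180 to -13 mm it is a plain apron, where the case starts; the lane lies beyond
- mouth (a point): mouth of the lane: point on the board's top, on the centre line between the front ends of the rails (bay x = -13 mm, z = 12 mm)
- stop_face (a point): face of the end stop: point on the board's top, on the centre line, in the plane of the cork pads on the stop block (bay x = +137 mm, z = 12 mm); the stop is 26 mm high
- rail_near: pine rail on the bay's -y side (the robot's side), 162 mm long, 14 mm wide, 22 mm high, standing on the board, its inner face at bay y = -44 mm, from bay x = -13 to +149 mm; freshly glued, must not be touched. Its origin and axes are those of the bay, but 12 mm higher
- rail_far: the same rail on the bay's +y side, inner face at bay y = +44 mm, so the lane is 88 mm wide and 150 mm deep; must not be touched. Its origin and axes are those of the bay, but 12 mm higher
- catch_leaf (a joint): spring catch: steel leaf 30 x 30 mm in the floor on the centre line, hinged at bay x = -15 mm, sloping up along +x to its tip at bay x = +14 mm, 7 mm above the board. Rad: 0 = up (as it starts), 0.24 = pressed flush. The case rides over it and presses it down (about 1 N); it springs up behind the case once that is within about 3 mm of the stop
- drill_case: closed red drill case (lid fixed shut), 0.3 to 0.6 kg, 34 mm high, 120 mm long along its y; along x its body spans -32 mm (latch side; the latch is 4 mm proud) to +36 mm. Origin under its centre. Starts on the apron, up to 20 mm off the centre line, up to 0.25 rad askew, own +x about along bay +y, own y about along bay -x. Goes in end first, 8 mm free each side
- masking_tape: roll of masking tape lying flat on the bench, 110 mm across, 25 mm high; leave alone
- tape_measure: yellow tape measure standing on the bench, 79 x 36 mm, 64 mm high; leave alone
- pencil: red carpenter's pencil on the bench, 168 mm long, 8 mm high; leave alone
- saw_unit: saw under the bench; its bare blade (still, 5 mm thick) stands upright through the top at world x = 0.49, from world y = -0.44 to +0.32 at bench height, highest (0.33 m) at y = -0.06; a circle of radius 0.385 m about y = -0.06, z = -0.055. The bay lies beyond it: pass over or round it
Mind the look-alikes: they are no part of the job. Of the things shaped like the drill_case, the red one is meant.

How it is judged (in metres and radians):
On the way, in this order (a step that is already met when the one before it is completed fails the run):
1. the front end of the case is inside the lane and presses the catch down (x of drill_case in the frame of bay above -0.04 m and value of joint catch_leaf above 0.15 rad), for 0.1 s.
2. the case is home against the stop (x of drill_case in the frame of bay above 0.0735 m), for 0.1 s.
At the end, for the whole second after the job is handed in: The case lies flat on the board between the rails, within 3.5 mm of touching the stop and within 0.1 rad of the lane's direction, at rest, and the spring catch stands up behind it (within 0.05 rad of fully up) (x of drill_case in the frame of bay above 0.0735 m and y of drill_case in the frame of bay between -0.012 and 0.008 m and z of drill_case in the frame of bay below 0.014 m and angle between the y axis of drill_case and the x axis of bay, either way round below 0.1 rad and value of joint catch_leaf below 0.05 rad and linear speed of drill_case below 0.01 m/s).
It fails at once if a rail is touched (by the case, the robot or anything) (contact force between any of rail_near, rail_far and anything else above 0.2 N).
It fails at once if the case is lifted off the board (10 mm) (height (world z) of drill_case above 0.022 m).
It fails at once if the case is tipped up (angle between drill_case's own z axis and vertical above 0.12 rad).
It fails at once if the case is pinched or shoved hard (more than 30 N from the fingers) (contact force between the fingers and drill_case above 30 N).
It fails at once if another thing on the bench is moved (15 mm) (distance of any of masking_tape, tape_measure, pencil from where it was at the start of the episode above 0.015 m).
It also fails if it takes over 54 s, if anything falls off the work surface, if the arm or the gripper's body presses on something with over 40 N, if the wrist force passes 120 N, or if a joint passes its speed limit or range.

### The arm

A 6-joint arm with a two-finger parallel gripper is mounted at the origin on the work surface; the furniture and walls round the work are solid. World frame = base frame: x ahead of the robot, y to its left, z up, the work surface at z = 0. Lengths are in m, angles in degrees, forces in N, time in s.
With the tool pointing down it reaches from about 0.35 to 0.875 m from the base axis. Payload 4.2 kg.
Tool frame: the origin (TCP) lies on the centre line of the jaws, within the pads' length; the fingertips stand 17 mm ahead of it and the grasp point (between the pads) lies 2 mm behind it; z points along the fingers, y is the direction in which the jaws open and shut (so a half turn about z gives the same grasp; the last joint's range is limited). The gripper opens to 87 mm and grips with 3 to 60 N. Pads are 19 mm wide; open, the fingers measure 117 mm over their backs; the gripper's body (75 mm by 190 mm) begins 51 mm behind the grasp point.
Start: joints at [-52.678, 22.042, 0.453, 0, -68.411, -14.817], TCP at [0.239, -0.577, 0.21] pointing down, gripper open.
Joint ranges: [-179.83, 179.83], [-69.29, 118.12], [-61.27, 80.66], [-181.25, 117.63], [-171.15, -9.14], [-177.46, 177.46]. Speed limits (degrees/s): [159.86, 159.86, 180, 180, 180, 180].

### API

Orientations are given as a 3x3 rotation matrix whose columns are the frame's x, y, z axes.
In Python, from station import * gives the robot as it stands.
- The arm moves only by the tool play_rows, never from a script. Its argument "targets" is a list that holds one entry, the list of rows, each a list of 5 numbers: the closure, from 0 (fully open) to 1 (shut), then the shift along the world's x, y, z in m, then the turn about the world's z in rad. In form: [[[gripper, x, y, z, twist], ...]]. A call has 1 to 5 rows; each row is the pose to reach, as a shift and turn from the pose commanded when the call began; what a row does not reach only later rows make up. A row lasts 1/12 s, in which the tool goes at most 41.7 mm and 7.16 degrees, less where a joint would pass 70% of its speed; a pose out of reach is approached as far as the arm can. A call with a gripper value outside its range is refused whole. The fingers move at their own pace and stop on an object; the grip force is fixed at half the most. Time passes only in rows, so rows that repeat a pose let the fingers close. It gives the time, the measured TCP pose, the force and the opening at its end, in the units of the state.
- sense(): the state, without advancing time (a new reading comes with each control period).
- capture(name): name is "side" or "top"; returns the picture (480x640x3 uint8, blue, green, red); there is no depth.
- get_calibration(name): a dict with "camera_matrix" (3x3 intrinsics, pixels), "T" (4x4, takes a point from camera to world coordinates). Camera axes: x right, y up, looking along -z (the intrinsics and any distortion apply to the point x, -y, -z); pixel columns grow to the right and rows downward; lengths in m; the calibration is good to about 2 mm. A picture is of the moment at which its call begins. get_calibration takes no time and is no camera call.
- finish_job(): hands the job in, once; it reports no verdict.
The state is a dict: "time_s": time; "joints": joint angles; "joint_velocities": joint speeds; "effort": joint torques, N m; "tcp_pos": TCP position; "ee_rot": TCP orientation; "wrist_force": force on the tool from outside, world axes, zero at the start; "moment": the same for the moment, N m; "gripper_width": opening from 0.0 (shut) to 1.0 (fully open).
Only numpy, scipy, OpenCV 4.12 (cv2) and the standard library are available. Lean on these libraries where they do the work, as an engineer would, in place of code of your own. Each camera call takes 0.05 s, during which the arm holds its last target. There are 200 camera calls.

## Working session

There is one attempt and no reset: what is moved stays moved. The work goes in short steps, Python scripts to look and compute and a tool call to move; the robot and the scene stay as the last step left them, time stands still between calls to the robot, and variables do not carry over. Pictures are saved under pics/ and viewed, on a budget of 10 in all, crops included, one or two more only if the job needs it, and the job is handed in when it is done.

Besides the shell and the picture viewer there is one more tool, called after "Request:" in YAML: its name, and indented under it one key for each argument. play_rows: Moves the arm, as the interface text tells. Its arguments: {"type":"object","properties":{"targets":{"type":"array","items":{"type":"array","items":{"type":"array","items":{"type":"number"}}}}},"required":["targets"]}

```bash
ls; mkdir -p pics; python3 - <<'E'
from station import *
import cv2
for n in("top","side"):
    im=capture(n); cv2.imwrite(f"pics/{n}0.png",im)
    c=get_calibration(n); print(n,c)
s=sense(); print(s)
E
```

```text
pics
top {'camera_matrix': array([[556.74699119,   0.        , 322.3478183 ],
       [  0.        , 556.74699119, 238.67998877],
       [  0.        ,   0.        ,   1.        ]]), 'T': array([[-0.10966374,  0.97231758, -0.20633077,  0.18712312],
       [-0.99395673, -0.10829414,  0.01795526,  0.23685859],
       [-0.0048862 ,  0.2070529 ,  0.97831755,  0.94622286],
       [ 0.        ,  0.        ,  0.        ,  1.        ]])}
side {'camera_matrix': array([[564.67607967,   0.        , 311.52611764],
       [  0.        , 564.67607967, 234.50587908],
       [  0.        ,   0.        ,   1.        ]]), 'T': array([[ 0.93054782, -0.28629838,  0.22828489,  0.74114348],
       [ 0.3661669 ,  0.73028147, -0.57672418, -0.59861719],
       [-0.00159703,  0.6202598 ,  0.78439482,  0.96704539],
       [ 0.        ,  0.        ,  0.        ,  1.        ]])}
{'time_s': 0.1, 'joints': array([-5.26776729e+01,  2.20846050e+01,  3.87571858e-01, -2.51417160e-02,
       -6.84123607e+01, -1.48186829e+01]), 'joint_velocities': array([ 0.05438574, -0.06242819,  0.10294456,  0.12652776,  0.04824714,
       -0.08414633]), 'effort': array([ 1.35951823e-04, -3.91690135e+01,  1.87934947e+01,  4.23183024e+00,
        1.34598269e-02, -6.81828737e-05]), 'tcp_pos': array([ 0.23902813, -0.57686735,  0.20858768]), 'ee_rot': array([[-9.23917081e-01, -3.82591862e-01, -8.33097575e-04],
       [-3.82592758e-01,  9.23915399e-01,  1.76569233e-03],
       [ 9.41721617e-05,  1.95009040e-03, -9.99998094e-01]]), 'wrist_force': array([-0.53707876,  1.22744254,  0.49637566]), 'moment': array([-0.02875508,  0.0229052 ,  0.05579221]), 'gripper_width': 0.9967013745510938}
```

View pics/top0.png

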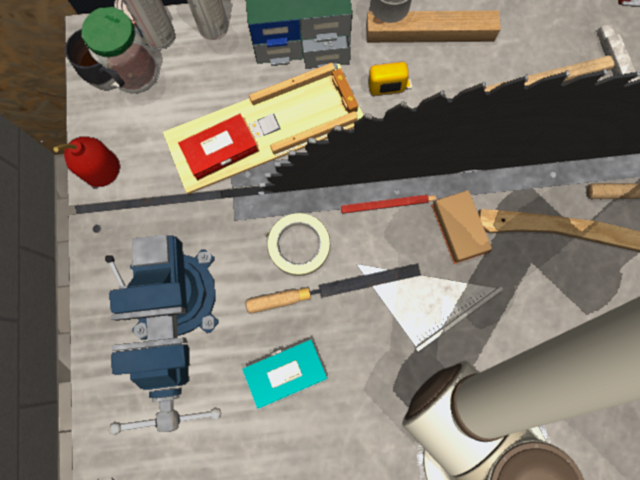

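View pics/side0.png

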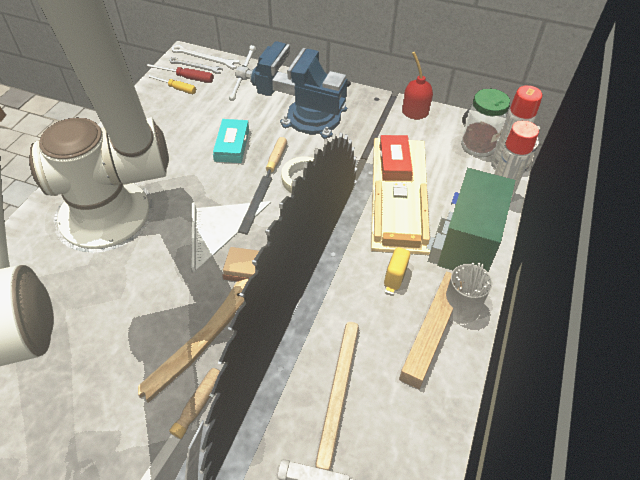

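The candidates in the top view are the red case on the bay's apron at about (218,145) and the teal look-alike at (285,372). The red bottle at (92,162) isn't a case. The red case fits, as it's on the apron. I'll confirm it in an enlarged crop, which I'll also use for measuring.

```bash
python3 - <<'E'
import cv2
a=cv2.imread("pics/top0.png")[55:200,155:375]
cv2.imwrite("pics/c1.png",cv2.resize(a,None,fx=3.6,fy=3.6,interpolation=cv2.INTER_CUBIC))
a=cv2.imread("pics/side0.png")[125:260,350:450]
cv2.imwrite("pics/c2.png",cv2.resize(a,None,fx=4.4,fy=4.4,interpolation=cv2.INTER_CUBIC))
E
```

```text
(no output)
```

View pics/c1.png

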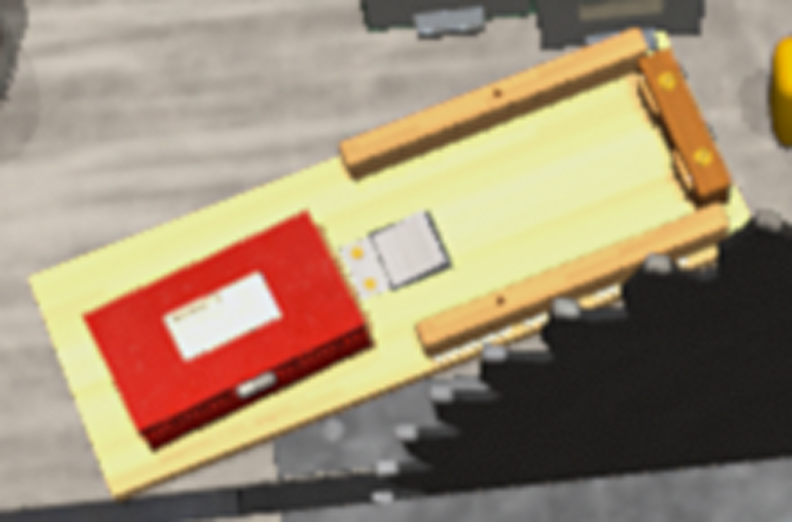

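View pics/c2.png

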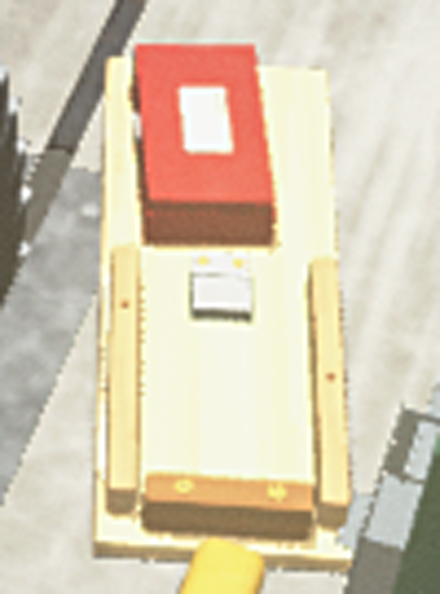

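The red case is confirmed: white label, with the latch on the near side at (255,384) in the crop. It lies on the apron, with the catch leaf ahead at (410,250), the rails beyond and the stop at (690,125). Next I'll fit the bay and case poses from both views.

```bash
cat > h.py <<'E'
import numpy as np
from scipy.optimize import least_squares
from station import get_calibration
CAL={n:get_calibration(n) for n in("top","side")}
def proj(n,P):
    c=CAL[n];T=c["T"];p=(np.asarray(P)-T[:3,3])@T[:3,:3]
    p=p*[1,-1,-1];q=p@c["camera_matrix"].T
    return q[:,:2]/q[:,2:]
def pix2w(n,uv,z):
    c=CAL[n];T=c["T"];uv=np.atleast_2d(uv)
    d=np.c_[uv,np.ones(len(uv))]@np.linalg.inv(c["camera_matrix"]).T*[1,-1,-1]@T[:3,:3].T
    return T[:3,3]+d*((z-T[2,3])/d[:,2])[:,None]
def place(p,L,z0=0):
    x,y,a=p;c,s=np.cos(a),np.sin(a);L=np.asarray(L)/1000
    return np.c_[x+c*L[:,0]-s*L[:,1],y+s*L[:,0]+c*L[:,1],z0+L[:,2]]
def fit(obs,p0,z0=0):  # obs: {cam:(local mm pts, pixels)}
    f=lambda p:np.concatenate([(proj(n,place(p,L,z0))-uv).ravel() for n,(L,uv) in obs.items()])
    r=least_squares(f,p0,loss="soft_l1")
    return r.x,np.round(f(r.x).reshape(-1,2),1)
def crop(xy,o,k): return (np.asarray(xy,float)+.5)/k-.5+o
def tobay(b,p):
    c,s=np.cos(b[2]),np.sin(b[2]);d=np.asarray(p)[:2]-b[:2]
    return np.array([c*d[0]+s*d[1],-s*d[0]+c*d[1]])
E
python3 - <<'E'
from h import *
bt=[([-180,62,12],(30,278)),([-180,-62,12],(113,488)),([165,-62,12],(750,213)),([-13,58,34],(341,147)),([-13,44,34],(353,170)),([-13,-44,34],(416,327)),([149,-44,34],(722,208)),([149,58,34],(642,30))]
bs=[([-180,62,12],(327,70)),([-180,-62,12],(107,58)),([165,62,12],(350,548)),([165,-62,12],(93,543)),([-13,-58,34],(111,247)),([-13,-44,34],(137,247)),([-13,44,34],(310,260)),([-13,58,34],(338,259))]
S=lambda o,off,k:([a for a,_ in o],crop([b for _,b in o],off,k))
ot,os_=S(bt,(155,55),3.6),S(bs,(350,125),4.4)
for o in({"top":ot},{"side":os_},{"top":ot,"side":os_}):
    p,r=fit(o,[.65,.25,-1.4]);print("bay",p.round(4),r.tolist())
b=p
ct=[([36,60,34],(84,315)),([36,-60,34],(307,211)),([-32,-60,34],(369,325)),([-32,60,34],(148,432)),([-32,60,0],(155,449)),([-32,-60,0],(371,346))]
cs=[([-32,60,34],(135,45)),([36,60,34],(255,45)),([36,-60,34],(272,205)),([-32,-60,34],(145,205)),([-32,-60,0],(145,243)),([36,-60,0],(273,243))]
ot,os_=S(ct,(155,55),3.6),S(cs,(350,125),4.4)
for o in({"top":ot},{"side":os_},{"top":ot,"side":os_}):
    p,r=fit(o,[.62,.35,0.],.012);print("case",p.round(4),"in bay",tobay(b,p).round(4),"skew",p[2]-b[2]-np.pi/2,r.tolist())
E
```

```text
bay [ 0.6009  0.2922 -1.2888] [[-0.3, -0.1], [-0.1, 3.1], [4.2, 8.6], [-0.4, -0.6], [-0.9, -0.2], [-0.3, -0.5], [0.5, -0.8], [0.3, -0.2]]
bay [ 0.6056  0.291  -1.2844] [[-0.0, 0.3], [-0.1, 0.0], [0.4, 3.0], [-0.2, -0.0], [0.1, -0.6], [0.3, -0.2], [-0.1, -0.7], [-0.3, -0.1]]
bay [ 0.6041  0.2919 -1.2849] [[-0.2, -1.4], [0.2, 1.6], [4.1, 6.5], [-0.5, -2.2], [-1.0, -1.9], [-0.2, -2.2], [0.4, -2.8], [0.0, -2.0], [-0.5, -0.1], [-0.6, -0.3], [-0.2, 2.5], [-0.8, -0.5], [-0.5, -1.0], [-0.2, -0.6], [-0.7, -1.1], [-0.8, -0.5]]
case [0.5621 0.3807 0.3665] in bay [-0.097  -0.0152] skew 0.0805580124635823 [[-0.8, -0.6], [0.2, -1.7], [0.1, -0.6], [-2.1, 0.4], [0.4, 1.9], [1.8, 0.7]]
case [0.5654 0.38   0.3638] in bay [-0.0954 -0.0123] skew 0.07788055452770704 [[-0.5, -0.1], [0.4, 0.1], [1.5, -0.8], [0.6, -1.0], [-0.9, 0.7], [-0.8, 0.9]]
case [0.5634 0.3806 0.3662] in bay [-0.0966 -0.014 ] skew 0.08024528503732098 [[-0.8, -1.3], [0.2, -2.4], [0.1, -1.3], [-2.1, -0.3], [0.4, 1.2], [1.8, 0.0], [-1.3, -0.4], [-0.4, -0.3], [0.8, -1.2], [-0.1, -1.4], [-1.5, 0.4], [-1.4, 0.5]]
```

Measured within each view, the two cameras agree: the case is at bay (-96, -13) mm with +0.08 rad skew, and the bay is at about (0.603, 0.2915, -1.287). I'll lift clear of the blade now. Before moving on I'll check the neighbouring obstacles and work out the approach.

Request:
play_rows:
  targets:
    - [[0,0,0,0.04,0],[0,0,0,0.08,0],[0,0.03,0,0.12,0],[0,0.06,0.01,0.16,0],[0,0.09,0.03,0.19,0.05]]

```text
time_s: 0.52
tcp_pos: [0.3153, -0.556, 0.3859]
ee_rot: [[-0.904, -0.427, 0.0], [-0.427, 0.904, -0.001], [0.0, -0.001, -1.0]]
wrist_force: [0.5, -1.2, 0.1]
gripper_width: 1.001
```

```bash
python3 - <<'E'
from h import *
for n,uv,z in(("oilcan base",(100,185),0),("oilcan top",(62,148),.1),("jar",(130,90),0),("cabinet",(262,62),0),("vise",(210,290),0),("vise top",(155,300),.12)):
    print(n,pix2w("top",uv,z).round(3))
b=[.603,.2915,-1.287]
for nm,L in(("rear contact TCP standoff 25mm",(-181,-19.5)),("touch",(-166,-16.5)),("end",(7,0))):
    print(nm,place(b,[[*L,0]]).round(4))
E
```

```text
oilcan base [[0.527 0.601 0.   ]]
oilcan top [[0.561 0.622 0.1  ]]
jar [[0.705 0.541 0.   ]]
cabinet [[ 0.734  0.294 -0.   ]]
vise [[0.319 0.42  0.   ]]
vise top [[0.296 0.479 0.12 ]]
rear contact TCP standoff 25mm [[0.5336 0.4598 0.    ]]
touch [[0.5407 0.4462 0.    ]]
end [[0.605  0.2848 0.    ]]
```

Request:
play_rows:
  targets:
    - [[0.2,0.024,0.032,0,0.06],[0.3,0.048,0.064,0,0.12],[0.45,0.072,0.096,0,0.18],[0.45,0.096,0.128,0,0.24],[0.45,0.121,0.16,0,0.3]]

```text
time_s: 0.93
tcp_pos: [0.4368, -0.3935, 0.3839]
ee_rot: [[-0.735, -0.678, -0.001], [-0.678, 0.735, 0.001], [0.0, 0.001, -1.0]]
wrist_force: [-0.4, -1.2, 0.1]
gripper_width: 0.71
```

Request:
play_rows:
  targets:
    - [[0.45,0.016,0.037,0,0.06],[0.45,0.032,0.073,0,0.12],[0.45,0.048,0.11,0,0.18],[0.45,0.064,0.146,0,0.24],[0.45,0.08,0.183,0,0.3]]

```text
time_s: 1.35
tcp_pos: [0.5164, -0.2104, 0.384]
ee_rot: [[-0.501, -0.865, -0.001], [-0.865, 0.501, 0.0], [0.0, 0.001, -1.0]]
wrist_force: [0.1, -0.5, 0.7]
gripper_width: 0.551
```

Request:
play_rows:
  targets:
    - [[0.45,0.006,0.039,0,0.06],[0.45,0.012,0.079,0,0.12],[0.45,0.018,0.118,0,0.18],[0.45,0.024,0.158,0,0.24],[0.45,0.03,0.197,0,0.3]]

```text
time_s: 1.77
tcp_pos: [0.5459, -0.0133, 0.384]
ee_rot: [[-0.223, -0.975, -0.001], [-0.975, 0.223, 0.0], [0.0, 0.001, -1.0]]
wrist_force: [1.4, -0.2, -0.9]
gripper_width: 0.55
```

Request:
play_rows:
  targets:
    - [[0.45,0,0.039,0,0.06],[0.45,0,0.079,0,0.12],[0.45,0,0.118,0,0.18],[0.45,0,0.158,0,0.24],[0.45,0,0.197,0,0.3]]

```text
time_s: 2.18
tcp_pos: [0.5456, 0.1837, 0.384]
ee_rot: [[0.075, -0.997, -0.001], [-0.997, -0.075, -0.0], [0.0, 0.001, -1.0]]
wrist_force: [0.6, -0.1, -0.4]
gripper_width: 0.55
```

Request:
play_rows:
  targets:
    - [[0.45,-0.004,0.039,0,0.06],[0.45,-0.008,0.078,0,0.12],[0.45,-0.012,0.117,0,0.18],[0.45,-0.016,0.156,0,0.24],[0.45,-0.02,0.195,0,0.294]]

```text
time_s: 2.6
tcp_pos: [0.5255, 0.3784, 0.3839]
ee_rot: [[0.361, -0.933, -0.001], [-0.933, -0.361, -0.001], [0.0, 0.001, -1.0]]
wrist_force: [0.7, 0.1, 0.7]
gripper_width: 0.551
```

Request:
play_rows:
  targets:
    - [[0.45,-0.003,0.037,0,0],[0.45,-0.007,0.075,0,0],[0.45,-0.007,0.075,0,0],[0.45,-0.007,0.075,0,0]]

```text
time_s: 2.93
tcp_pos: [0.5183, 0.4538, 0.3815]
ee_rot: [[0.361, -0.933, -0.003], [-0.933, -0.361, -0.003], [0.002, 0.004, -1.0]]
wrist_force: [-0.0, -0.5, -0.0]
gripper_width: 0.552
```

Request:
play_rows:
  targets:
    - [[0.45,0.019,0.006,-0.03,0],[0.45,0.019,0.006,-0.07,0],[0.45,0.019,0.006,-0.11,0],[0.45,0.019,0.006,-0.15,0],[0.45,0.019,0.006,-0.19,0]]

```text
time_s: 3.35
tcp_pos: [0.5385, 0.4558, 0.1934]
ee_rot: [[0.357, -0.934, 0.001], [-0.934, -0.357, 0.001], [-0.0, -0.001, -1.0]]
wrist_force: [0.5, 0.2, -0.2]
gripper_width: 0.546
```

Request:
play_rows:
  targets:
    - [[0.45,0,0,-0.04,0],[0.45,0,0,-0.07,0],[0.45,0,0,-0.1,0],[0.45,0,0,-0.12,0],[0.45,0,0,-0.12,0]]

```text
time_s: 3.77
tcp_pos: [0.5361, 0.4536, 0.0688]
ee_rot: [[0.356, -0.935, -0.008], [-0.935, -0.356, -0.008], [0.004, 0.01, -1.0]]
wrist_force: [-0.4, -0.4, -1.1]
gripper_width: 0.553
```

```bash
python3 - <<'E'
from station import *
import cv2
s=sense();print(s["tcp_pos"],s["joints"].round(1),s["wrist_force"])
a=capture("top")[55:200,135:375]; b=capture("side")[80:260,340:460]
a=cv2.resize(a,None,fx=2.2,fy=2.2,interpolation=3);b=cv2.resize(b,None,fx=2.2,fy=2.2,interpolation=3)
h=max(a.shape[0],b.shape[0]);import numpy as np
o=np.zeros((h,a.shape[1]+b.shape[1],3),np.uint8);o[:a.shape[0],:a.shape[1]]=a;o[:b.shape[0],a.shape[1]:]=b
cv2.imwrite("pics/d1.png",o)
E
```

```text
[0.53605959 0.45356406 0.06883898] [ 53.3  36.1   3.3  -0.1 -57.8 -32.5] [-0.379997   -0.38470821 -1.14123631]
```

View pics/d1.png

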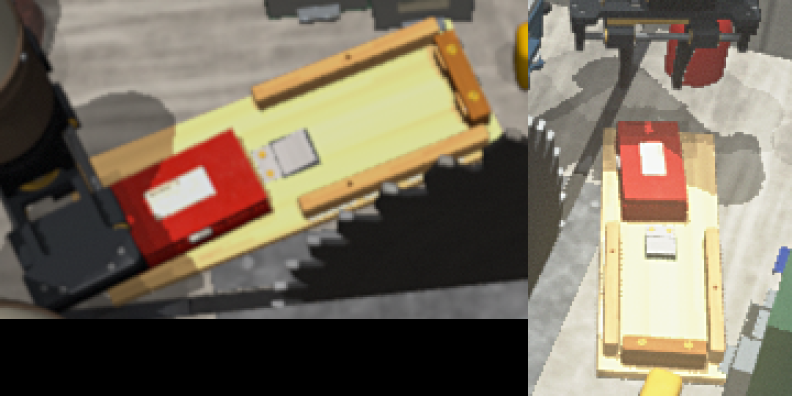

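The top view shows the gripper behind the case. In the side crop the fingertips, at (625,85) and (678,88), line up with the rear end's corners at (617,123) and (680,123), and the lane is clear. I'll lower, touch and push with a little lateral component.

Request:
play_rows:
  targets:
    - [[0.45,0,0,-0.007,0],[0.45,0,0,-0.014,0],[0.45,0.001,-0.004,-0.014,0],[0.45,0.003,-0.008,-0.014,0],[0.45,0.004,-0.011,-0.014,0]]

```text
time_s: 4.28
tcp_pos: [0.5427, 0.4463, 0.061]
ee_rot: [[0.358, -0.934, 0.001], [-0.934, -0.358, 0.001], [-0.0, -0.001, -1.0]]
wrist_force: [0.2, 0.4, 0.3]
gripper_width: 0.551
```

Request:
play_rows:
  targets:
    - [[0.45,0.002,-0.003,0,0],[0.45,0.004,-0.007,0,0],[0.45,0.006,-0.011,0,0],[0.45,0.008,-0.014,0,0],[0.45,0.01,-0.018,0,0]]

```text
time_s: 4.7
tcp_pos: [0.5525, 0.4283, 0.0604]
ee_rot: [[0.358, -0.934, 0.0], [-0.934, -0.358, 0.0], [-0.0, -0.0, -1.0]]
wrist_force: [0.5, -0.3, 0.1]
gripper_width: 0.552
```

```bash
cat > look.py <<'E'
from station import *
import cv2,sys,numpy as np
from h import tobay
def look(name):
    s=sense();R=s["ee_rot"];print("tcp",s["tcp_pos"].round(4),"bay",tobay([.603,.2915,-1.287],s["tcp_pos"]).round(4),"yaw rel bay",round(np.arctan2(-R[1,1],-R[0,1])+1.287-np.pi/2,3),"F",s["wrist_force"].round(1),"t",s["time_s"])
    a=capture("side")[100:250,355:445]; a=cv2.resize(a,None,fx=4,fy=4,interpolation=cv2.INTER_CUBIC)
    b=capture("top")[55:200,165:285]; b=cv2.resize(b,None,fx=3.5,fy=3.5,interpolation=cv2.INTER_CUBIC)
    o=np.zeros((600,a.shape[1]+b.shape[1],3),np.uint8);o[:,:a.shape[1]]=a;o[:b.shape[0],a.shape[1]:]=b[:600]
    cv2.imwrite(f"pics/{name}.png",o)
E
python3 -c "from look import *;look('e1')"
```

```text
tcp [0.5525 0.4283 0.0604] bay [-0.1455 -0.0101] yaw rel bay 0.082 F [ 0.5 -0.3  0.1] t 4.7
```

View pics/e1.png

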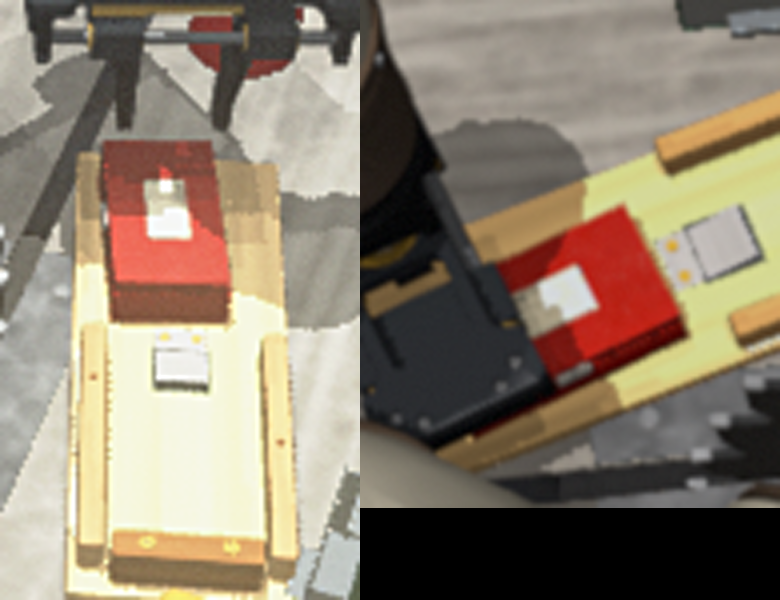

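```bash
python3 - <<'E'
from h import *
from station import sense
s=sense();R=s["ee_rot"];t=s["tcp_pos"]
tip=t+R[:,2]*.017
P=[tip+R[:,1]*y for y in(-.03,0,.03)]
print("tips proj crop:",((proj("side",P)-[355,100])*4).round(0).tolist())
uv=crop([(125,128),(222,128)],(355,100),4)
for z in(.03,.043,.06): print(z,pix2w("side",uv,z).round(4).tolist())
b=[.603,.2915,-1.287];B=lambda p:tobay(b,p).round(4)
uv=crop([(105,142),(210,142)],(355,100),4)
print("case rear",[B(p) for p in pix2w("side",uv,.046)],"tips",B(tip))
uv=crop([(110,320),(228,322)],(355,100),4)
print("case front bottom",[B(p) for p in pix2w("side",uv,.012)])
E
```

```text
tips proj crop: [[211.0, 155.0], [162.0, 155.0], [112.0, 154.0]]
0.03 [[0.5208, 0.459, 0.03], [0.5766, 0.4808, 0.03]]
0.043 [[0.5239, 0.4443, 0.043], [0.5789, 0.4658, 0.043]]
0.06 [[0.5279, 0.4251, 0.06], [0.5818, 0.4462, 0.06]]
case rear [array([-0.1517, -0.0454]), array([-0.1573,  0.0177])] tips [-0.1451 -0.0102]
case front bottom [array([-0.0362, -0.0375]), array([-0.0408,  0.031 ])]
```

The visible tips, at row 128, don't match the projected ones at row 155, and the case hasn't moved. Before going further I'll take a closer look at the tips.

```bash
python3 - <<'E'
from station import *
import cv2
s=sense();print(s["tcp_pos"],s["time_s"],s["wrist_force"])
a=capture("side")[90:160,365:430]
cv2.imwrite("pics/f1.png",cv2.resize(a,None,fx=8,fy=8,interpolation=cv2.INTER_CUBIC))
print(sense()["tcp_pos"])
E
```

```text
[0.55259745 0.42793813 0.06033465] 4.8 [-0.44858105  0.04246934  0.09189337]
[0.55247013 0.4282747  0.0603366 ]
```

View pics/f1.png

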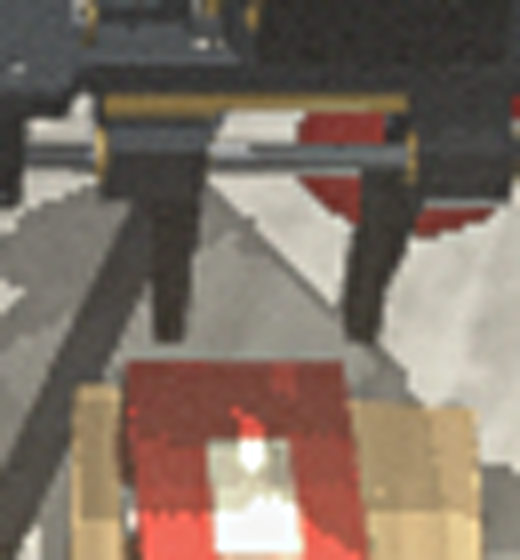

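```bash
python3 - <<'E'
from h import *
b=[.603,.2915,-1.287];B=lambda p:tobay(b,p).round(4)
uv=np.array([(199.3,128.7),(220.7,165)])
for z in(.09,.113,.14,.17): print(z,[B(p) for p in pix2w("top",uv,z)])
# tip edge candidates from side px
uv=crop([(170,340),(360,340)],(365,90),8)
for z in(.043,.05,.055,.06,.065,.07): print(z,[B(p) for p in pix2w("side",uv,z)])
E
```

```text
0.09 [array([-0.1141,  0.0027]), array([-0.1035, -0.0697])]
0.113 [array([-0.1127, -0.0086]), array([-0.1024, -0.079 ])]
0.14 [array([-0.1112, -0.0217]), array([-0.1012, -0.0899])]
0.17 [array([-0.1094, -0.0363]), array([-0.0998, -0.1019])]
0.043 [array([-0.1672, -0.0333]), array([-0.1724,  0.0242])]
0.05 [array([-0.1592, -0.034 ]), array([-0.1643,  0.0232])]
0.055 [array([-0.1535, -0.0344]), array([-0.1586,  0.0224])]
0.06 [array([-0.1477, -0.0349]), array([-0.1528,  0.0217])]
0.065 [array([-0.142 , -0.0353]), array([-0.147 ,  0.0209])]
0.07 [array([-0.1363, -0.0358]), array([-0.1413,  0.0201])]
```

The top view puts the gripper body where the TCP says, so the real tips hover at about z 0.066, above the case. I'll back off behind the case, lower 20 mm (safe under either reading) and check.

Request:
play_rows:
  targets:
    - [[0.45,-0.005,0.01,0,0],[0.45,-0.01,0.02,0,0],[0.45,-0.015,0.029,0,0],[0.45,-0.015,0.029,-0.01,0],[0.45,-0.015,0.029,-0.02,0]]

```text
time_s: 5.27
tcp_pos: [0.5366, 0.4593, 0.0401]
ee_rot: [[0.36, -0.933, 0.001], [-0.933, -0.36, 0.001], [-0.001, -0.001, -1.0]]
wrist_force: [-0.5, -0.8, -0.7]
gripper_width: 0.545
```

Request:
play_rows:
  targets:
    - [[0.45,0,0,0,0],[0.45,0,0,0,0],[0.45,0,0,0,0]]

```text
time_s: 5.52
tcp_pos: [0.5373, 0.4573, 0.0399]
ee_rot: [[0.358, -0.934, -0.0], [-0.934, -0.358, -0.001], [0.001, 0.001, -1.0]]
wrist_force: [0.7, 0.4, 0.9]
gripper_width: 0.551
```

```bash
python3 - <<'E'
from station import *
import cv2
from h import *
s=sense();t=s["tcp_pos"];R=s["ee_rot"];print(t,s["wrist_force"],tobay([.603,.2915,-1.287],t))
a=capture("side")[90:160,365:430]
cv2.imwrite("pics/f2.png",cv2.resize(a,None,fx=8,fy=8,interpolation=cv2.INTER_CUBIC))
for d in(-.01,0,.017): print(d,((proj("side",[t+R[:,2]*d+R[:,1]*y for y in(.03,-.03)])-[365,90])*8).round().tolist())
E
```

```text
[0.53734477 0.45726252 0.03988697] [0.65152355 0.38271303 0.91991371] [-0.17751552 -0.01661513]
-0.01 [[126.0, 299.0], [323.0, 300.0]]
0 [[123.0, 325.0], [319.0, 326.0]]
0.017 [[117.0, 367.0], [312.0, 368.0]]
```

View pics/f2.png

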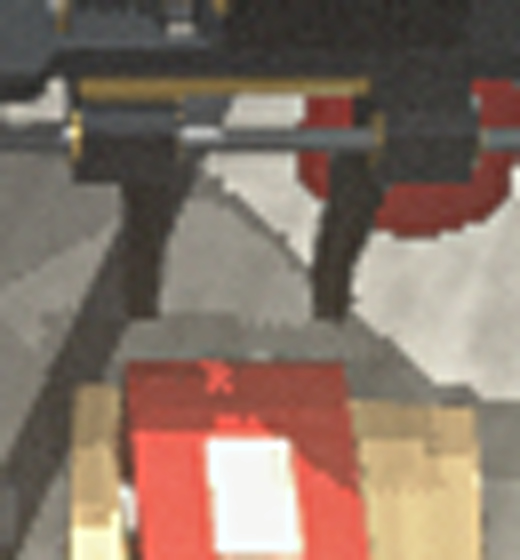

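The tips sit about 17–20 mm higher than stated, so they're now at about z 0.044. Lowering 8 mm more is safe under both readings. Then I'll push slowly and track the case numerically.

Request:
play_rows:
  targets:
    - [[0.45,0,0,-0.004,0],[0.45,0,0,-0.008,0],[0.45,0.001,-0.004,-0.008,0],[0.45,0.002,-0.008,-0.008,0],[0.45,0.003,-0.01,-0.008,0]]

```text
time_s: 5.98
tcp_pos: [0.5402, 0.4474, 0.0322]
ee_rot: [[0.357, -0.934, -0.0], [-0.934, -0.357, 0.001], [-0.001, -0.0, -1.0]]
wrist_force: [-0.5, 0.9, -0.2]
gripper_width: 0.547
```

```bash
cat > trk.py <<'E'
from station import *
from h import *
import cv2
b=[.603,.2915,-1.287]
def trk():
    s=sense();R=s["ee_rot"]
    print("tcp z",s["tcp_pos"][2].round(4),"bay",tobay(b,s["tcp_pos"]).round(4),"yaw",round(np.arctan2(-R[1,1],-R[0,1])+1.287-np.pi/2,3),"F",s["wrist_force"].round(1),"t",s["time_s"])
    im=capture("side");h=cv2.cvtColor(im,cv2.COLOR_BGR2HSV)
    m=(((h[...,0]<8)|(h[...,0]>172))&(h[...,1]>140)&(h[...,2]>50)).astype(np.uint8)
    m[:123]=0;m[260:]=0;m[:,:372]=0;m[:,440:]=0
    n,l,st,_=cv2.connectedComponentsWithStats(m);k=1+st[1:,4].argmax();c=max(cv2.findContours((l==k).astype(np.uint8),0,2)[0],key=cv2.contourArea)
    q=cv2.convexHull(c)[:,0].astype(float)
    # extreme corners: front bottom left / right, rear top left/right
    f=lambda a:q[(q@np.array(a)).argmax()]
    fl,fr=f([-.6,1.]),f([.6,1.]);rl,rr=f([-.6,-1.]),f([.6,-1.])
    P=lambda p,z:tobay(b,pix2w("side",p,z)[0]).round(4)
    F=[P(fl,.012),P(fr,.012)];Rr=[P(rl,.046),P(rr,.046)]
    print("front",F,"rear",Rr,"area",st[k,4],"heading",((F[0]+F[1]-Rr[0]-Rr[1])/2).round(4))
if __name__=="__main__":trk()
E
python3 trk.py
```

```text
tcp z 0.0322 bay [-0.1673 -0.0167] yaw 0.082 F [-0.5  0.9 -0.2] t 5.9833
front [array([-0.0651, -0.0311]), array([-0.0706,  0.0301])] rear [array([-0.1348, -0.04  ]), array([-0.143 ,  0.0125])] area 644 heading [0.071  0.0132]
```

```bash
sed -i 's/>140)&(h\[...,2\]>50/>110)\&(h[...,2]>30/' trk.py; sed -i 's/^    n,l,st/    m=cv2.morphologyEx(m,cv2.MORPH_CLOSE,np.ones((9,9)))\n    n,l,st/' trk.py; python3 trk.py
```

```text
tcp z 0.0323 bay [-0.167  -0.0166] yaw 0.081 F [-1.1  1.6 -1.1] t 6.0333
front [array([-0.0386, -0.0332]), array([-0.0607,  0.0299])] rear [array([-0.1486, -0.045 ]), array([-0.1542,  0.0174])] area 880 heading [0.1018 0.0122]
```

Request:
play_rows:
  targets:
    - [[0.45,0.001,-0.003,0,0],[0.45,0.002,-0.006,0,0],[0.45,0.003,-0.009,0,0],[0.45,0.004,-0.012,0,0],[0.45,0.005,-0.015,0,0]]

```text
time_s: 6.5
tcp_pos: [0.5458, 0.433, 0.0332]
ee_rot: [[0.358, -0.934, 0.001], [-0.934, -0.358, 0.002], [-0.001, -0.002, -1.0]]
wrist_force: [-1.6, 2.2, 3.5]
gripper_width: 0.552
```

```bash
python3 trk.py
```

```text
tcp z 0.0332 bay [-0.1519 -0.0153] yaw 0.082 F [-1.6  2.2  3.5] t 6.5
front [array([-0.0482, -0.0356]), array([-0.0607,  0.0299])] rear [array([-0.1494, -0.0354]), array([-0.1533,  0.0078])] area 848 heading [0.0969 0.011 ]
```

```bash
python3 - <<'E'
from station import *
import cv2,numpy as np
a=capture("side")[90:195,365:430];b=capture("top")[75:175,165:285]
a=cv2.resize(a,None,fx=5.7,fy=5.7,interpolation=2);b=cv2.resize(b,None,fx=3.5,fy=3.5,interpolation=2)
o=np.zeros((600,a.shape[1]+b.shape[1],3),np.uint8);o[:a.shape[0],:a.shape[1]]=a;o[:b.shape[0],a.shape[1]:]=b
cv2.imwrite("pics/f3.png",o);print(sense()["wrist_force"],sense()["tcp_pos"])
E
```

```text
[0.77092223 0.74638229 4.89446991] [0.54594394 0.43250729 0.03319382]
```

View pics/f3.png

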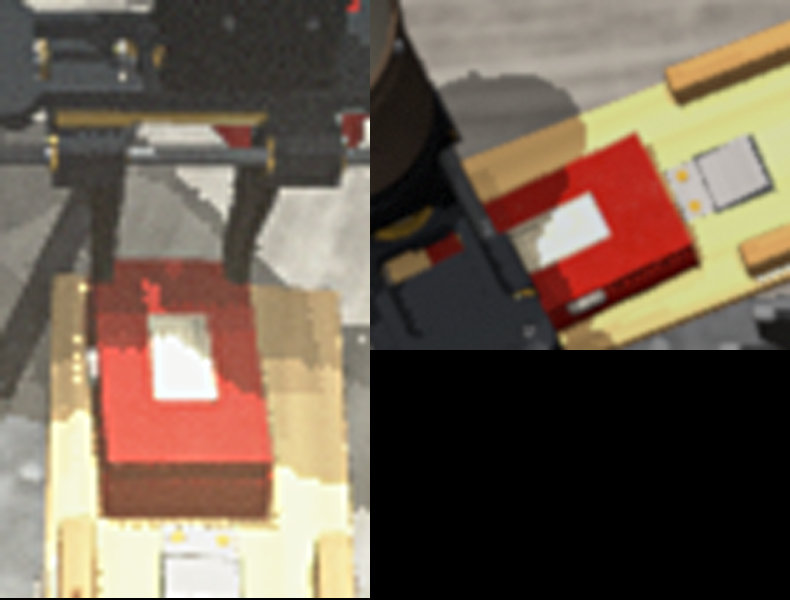

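The fingertips overlap the rear of the case top at (100,275) and (238,275) in the crop. They're resting on the case at about 4 N, and it hasn't moved. That fixes the tip height at TCP z + 13 mm. I'll lift off, back up and go lower, to TCP z of about 0.0255 (tip at about 0.0385).

Request:
play_rows:
  targets:
    - [[0.45,0,0,0.008,0],[0.45,-0.004,0.01,0.008,0],[0.45,-0.008,0.02,0.008,0],[0.45,-0.009,0.024,0.001,0],[0.45,-0.009,0.024,-0.007,0]]

```text
time_s: 7.07
tcp_pos: [0.5355, 0.4584, 0.0247]
ee_rot: [[0.36, -0.933, 0.0], [-0.933, -0.36, 0.001], [-0.0, -0.001, -1.0]]
wrist_force: [-0.6, 0.8, -0.1]
gripper_width: 0.553
```

Request:
play_rows:
  targets:
    - [[0.45,0,0,0,0],[0.45,0.001,-0.003,0,0],[0.45,0.002,-0.006,0,0],[0.45,0.003,-0.009,0,0],[0.45,0.004,-0.012,0,0]]

```text
time_s: 7.48
tcp_pos: [0.5404, 0.4446, 0.0254]
ee_rot: [[0.357, -0.934, 0.0], [-0.934, -0.357, 0.001], [-0.001, -0.001, -1.0]]
wrist_force: [-0.8, 1.9, -2.0]
gripper_width: 0.55
```

Request:
play_rows:
  targets:
    - [[0.45,0.001,-0.002,0,0],[0.45,0.002,-0.005,0,0],[0.45,0.003,-0.007,0,0],[0.45,0.004,-0.01,0,0],[0.45,0.005,-0.012,0,0]]

```text
time_s: 7.9
tcp_pos: [0.5453, 0.4325, 0.0254]
ee_rot: [[0.358, -0.934, 0.0], [-0.934, -0.358, 0.0], [-0.0, -0.0, -1.0]]
wrist_force: [0.2, 2.0, -1.0]
gripper_width: 0.547
```

```bash
python3 trk.py
```

```text
tcp z 0.0254 bay [-0.1515 -0.0159] yaw 0.082 F [ 0.2  2.  -1. ] t 7.9
front [array([-0.029 , -0.0331]), array([-0.0543,  0.0322])] rear [array([-0.1346, -0.0424]), array([-0.1399,  0.0172])] area 895 heading [0.0956 0.0122]
```

The case is being pushed now: it has moved about 12 mm with about 2 N. I'll continue with a lateral component.

Request:
play_rows:
  targets:
    - [[0.45,0.002,-0.0035,0,0],[0.45,0.004,-0.007,0,0],[0.45,0.006,-0.0105,0,0],[0.45,0.008,-0.014,0,0],[0.45,0.0105,-0.018,0,0]]

```text
time_s: 8.37
tcp_pos: [0.5559, 0.4143, 0.0254]
ee_rot: [[0.358, -0.934, 0.0], [-0.934, -0.358, 0.0], [-0.0, -0.0, -1.0]]
wrist_force: [-1.4, 2.2, -0.9]
gripper_width: 0.55
```

```bash
python3 trk.py; python3 -c "from look import *;look('g1')"
```

```text
tcp z 0.0254 bay [-0.1311 -0.0108] yaw 0.082 F [-1.4  2.2 -0.9] t 8.3667
front [array([-0.004 , -0.0282]), array([-0.0129,  0.036 ])] rear [array([-0.114 , -0.0374]), array([-0.1195,  0.024 ])] area 1011 heading [0.1083 0.0106]
tcp [0.5564 0.4134 0.0254] bay [-0.1301 -0.0106] yaw rel bay 0.082 F [-0.6  1.6 -0.8] t 8.4167
```

View pics/g1.png

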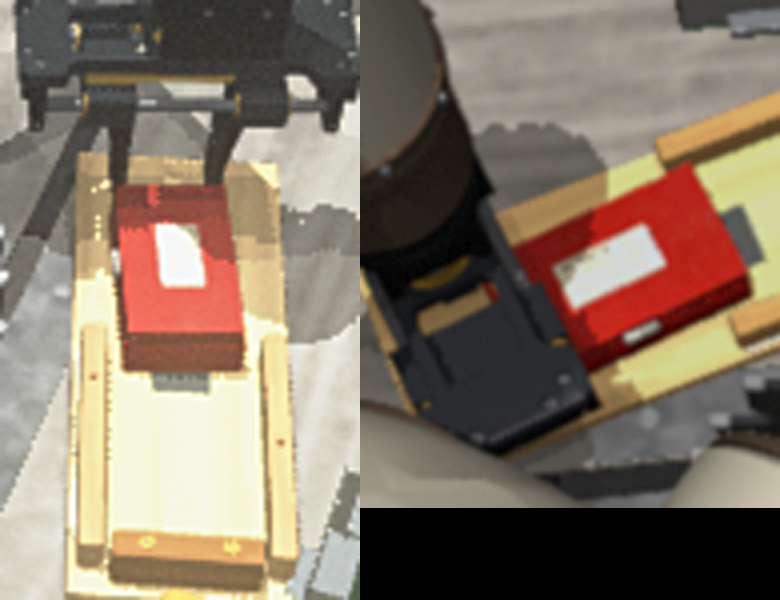

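The front end is centred at the mouth. At row 370 it spans x 122–243, with the rails' inner faces at about 107 and 262, and it's pressing the leaf. Next I'll straighten the case while pushing on.

Request:
play_rows:
  targets:
    - [[0.45,0.002,-0.0035,0,-0.005],[0.45,0.004,-0.007,0,-0.01],[0.45,0.006,-0.011,0,-0.016],[0.45,0.0075,-0.0145,0,-0.021],[0.45,0.0095,-0.018,0,-0.027]]

```text
time_s: 8.93
tcp_pos: [0.5655, 0.3965, 0.0255]
ee_rot: [[0.332, -0.943, 0.0], [-0.943, -0.332, 0.0], [-0.0, -0.0, -1.0]]
wrist_force: [-1.4, 2.5, -0.0]
gripper_width: 0.548
```

```bash
python3 trk.py
```

```text
tcp z 0.0255 bay [-0.1113 -0.0066] yaw 0.055 F [-1.4  2.5 -0. ] t 8.9333
front [array([ 0.0116, -0.028 ]), array([-0.0006,  0.038 ])] rear [array([-0.0971, -0.0349]), array([-0.0993,  0.0284])] area 990 heading [0.1037 0.0082]
```

Request:
play_rows:
  targets:
    - [[0.45,0.002,-0.0035,0,-0.005],[0.45,0.004,-0.007,0,-0.01],[0.45,0.006,-0.011,0,-0.016],[0.45,0.0075,-0.0145,0,-0.021],[0.45,0.0095,-0.018,0,-0.027]]

```text
time_s: 9.4
tcp_pos: [0.5749, 0.3784, 0.0255]
ee_rot: [[0.306, -0.952, 0.0], [-0.952, -0.306, 0.0], [-0.0, -0.0, -1.0]]
wrist_force: [-1.3, 2.8, 1.2]
gripper_width: 0.553
```

```bash
python3 trk.py; python3 -c "from look import *;look('g2')"
```

```text
tcp z 0.0255 bay [-0.0913 -0.0026] yaw 0.028 F [-1.3  2.8  1.2] t 9.4
front [array([ 0.0358, -0.0256]), array([0.0178, 0.0398])] rear [array([-0.0772, -0.03  ]), array([-0.0793,  0.0303])] area 1030 heading [0.105 0.007]
tcp [0.5753 0.3776 0.0254] bay [-0.0904 -0.0025] yaw rel bay 0.027 F [-0.5  2.5  0.9] t 9.45
```

View pics/g2.png

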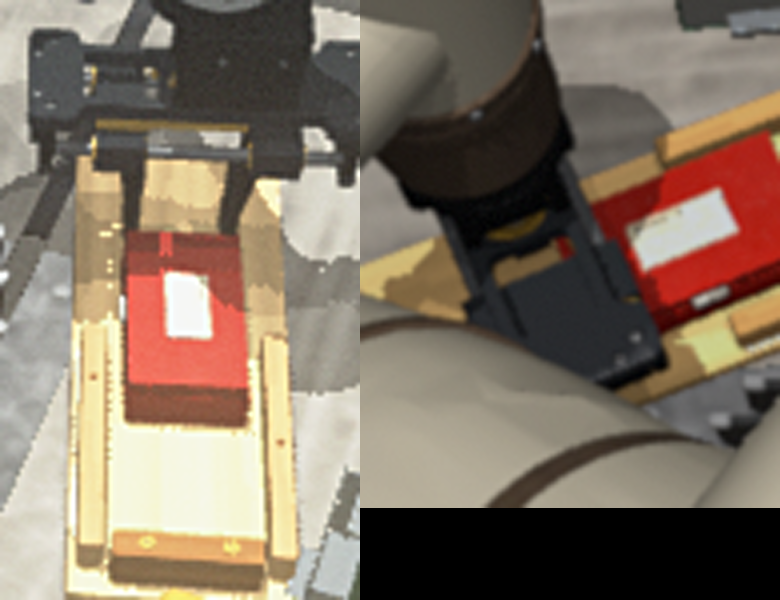

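The case is well inside and nearly straight: the front is at row 420, x 125–247, between rails at about 108 and 266. I'll do a small further correction, then go straight.

Request:
play_rows:
  targets:
    - [[0.45,0.0017,-0.0037,0,-0.005],[0.45,0.0034,-0.0074,0,-0.01],[0.45,0.005,-0.011,0,-0.015],[0.45,0.0068,-0.0147,0,-0.02],[0.45,0.0085,-0.0184,0,-0.025]]

```text
time_s: 9.97
tcp_pos: [0.5833, 0.3599, 0.0253]
ee_rot: [[0.283, -0.959, -0.0], [-0.959, -0.283, 0.0], [-0.0, 0.0, -1.0]]
wrist_force: [-0.5, 3.0, 0.3]
gripper_width: 0.552
```

Request:
play_rows:
  targets:
    - [[0.45,0.0012,-0.0038,0,0],[0.45,0.0024,-0.0077,0,0],[0.45,0.0036,-0.0115,0,0],[0.45,0.0048,-0.0154,0,0],[0.45,0.006,-0.0192,0,0]]

```text
time_s: 10.38
tcp_pos: [0.5893, 0.3406, 0.0253]
ee_rot: [[0.283, -0.959, -0.0], [-0.959, -0.283, -0.0], [0.0, 0.0, -1.0]]
wrist_force: [-1.2, 2.5, 1.2]
gripper_width: 0.552
```

```bash
python3 trk.py; python3 -c "from look import *;look('g3')"
```

```text
tcp z 0.0253 bay [-0.051   0.0006] yaw 0.003 F [-1.2  2.5  1.2] t 10.3833
front [array([ 0.0772, -0.0252]), array([0.0774, 0.0363])] rear [array([-0.038 , -0.0274]), array([-0.0371,  0.034 ])] area 1255 heading [0.1148 0.0022]
tcp [0.5895 0.3398 0.0253] bay [-0.0502  0.0006] yaw rel bay 0.003 F [ 0.2  1.7 -0.3] t 10.4333
```

View pics/g3.png

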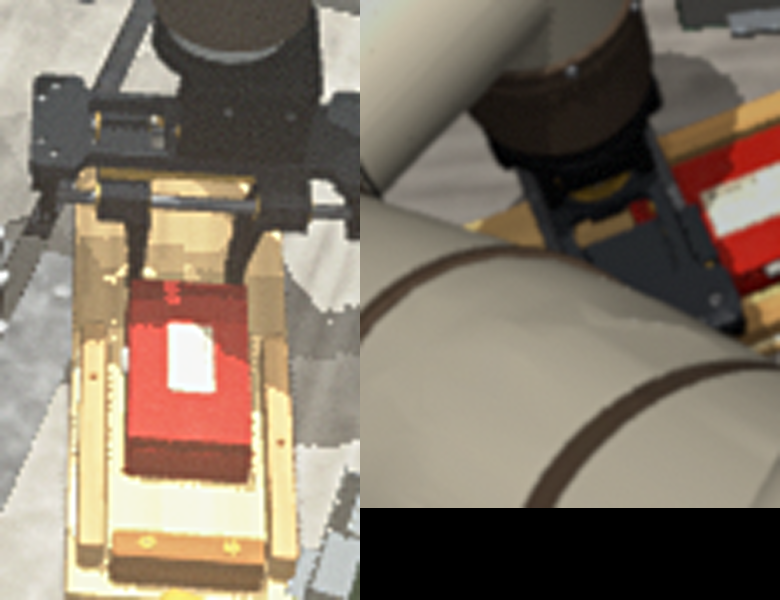

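The case is straight and centred: the front spans x 124–250 at row 475, with the lane at about 107–267. Continuing straight.

Request:
play_rows:
  targets:
    - [[0.45,0.0012,-0.0038,0,0],[0.45,0.0024,-0.0077,0,0],[0.45,0.0036,-0.0115,0,0],[0.45,0.0048,-0.0154,0,0],[0.45,0.006,-0.0192,0,0]]

```text
time_s: 10.95
tcp_pos: [0.5952, 0.3215, 0.0252]
ee_rot: [[0.283, -0.959, -0.0], [-0.959, -0.283, -0.0], [0.0, 0.0, -1.0]]
wrist_force: [-1.3, 2.8, -0.6]
gripper_width: 0.55
```

Request:
play_rows:
  targets:
    - [[0.45,0.0012,-0.0038,0,0],[0.45,0.0024,-0.0077,0,0],[0.45,0.0036,-0.0115,0,0],[0.45,0.0048,-0.0154,0,0],[0.45,0.0056,-0.0192,0,0]]

```text
time_s: 11.37
tcp_pos: [0.601, 0.3022, 0.0253]
ee_rot: [[0.283, -0.959, -0.0], [-0.959, -0.283, -0.0], [0.0, 0.0, -1.0]]
wrist_force: [0.2, 2.9, -1.7]
gripper_width: 0.549
```

```bash
python3 trk.py
```

```text
tcp z 0.0253 bay [-0.0108  0.001 ] yaw 0.003 F [ 0.2  2.9 -1.7] t 11.3667
front [array([ 0.117 , -0.0249]), array([0.1139, 0.0398])] rear [array([ 0.0031, -0.0271]), array([0.0036, 0.0353])] area 1347 heading [0.1121 0.0034]
```

Request:
play_rows:
  targets:
    - [[0.45,0.0007,-0.0023,0,0],[0.45,0.0014,-0.0046,0,0],[0.45,0.002,-0.0069,0,0],[0.45,0.0027,-0.0092,0,0],[0.45,0.0034,-0.0115,0,0]]

```text
time_s: 11.83
tcp_pos: [0.6043, 0.291, 0.0254]
ee_rot: [[0.283, -0.959, 0.0], [-0.959, -0.283, 0.0], [-0.0, -0.0, -1.0]]
wrist_force: [-0.5, 3.1, -0.6]
gripper_width: 0.549
```

Request:
play_rows:
  targets:
    - [[0.45,0.0003,-0.001,0,0],[0.45,0.0006,-0.002,0,0],[0.45,0.0008,-0.003,0,0],[0.45,0.0011,-0.004,0,0]]

```text
time_s: 12.17
tcp_pos: [0.6053, 0.2875, 0.0253]
ee_rot: [[0.283, -0.959, 0.0], [-0.959, -0.283, 0.001], [-0.001, -0.0, -1.0]]
wrist_force: [-4.4, 6.5, 0.1]
gripper_width: 0.55
```

```bash
python3 trk.py
```

```text
tcp z 0.0253 bay [0.0045 0.0011] yaw 0.003 F [-4.4  6.5  0.1] t 12.1667
front [array([ 0.117 , -0.0249]), array([0.1165, 0.0418])] rear [array([ 0.0184, -0.027 ]), array([0.019, 0.035])] area 1183 heading [0.0981 0.0044]
```

The force has risen to about 8 N, so the case has reached the stop. One small press to seat it.

Request:
play_rows:
  targets:
    - [[0.45,0.0002,-0.0007,0,0],[0.45,0.0004,-0.0015,0,0],[0.45,0.0004,-0.0015,0,0]]

```text
time_s: 12.47
tcp_pos: [0.6053, 0.2874, 0.0253]
ee_rot: [[0.283, -0.959, 0.0], [-0.959, -0.283, 0.002], [-0.002, -0.001, -1.0]]
wrist_force: [-3.4, 7.0, -1.5]
gripper_width: 0.547
```

```bash
python3 trk.py;python3 -c "from look import *;look('g4')"
```

```text
tcp z 0.0253 bay [0.0045 0.0011] yaw 0.004 F [-3.4  7.  -1.5] t 12.4667
front [array([ 0.117 , -0.0249]), array([0.1165, 0.0418])] rear [array([ 0.0184, -0.027 ]), array([0.019, 0.035])] area 1185 heading [0.0981 0.0044]
tcp [0.6053 0.2874 0.0254] bay [0.0045 0.0011] yaw rel bay 0.004 F [-3.4  7.2  0.1] t 12.5167
```

View pics/g4.png

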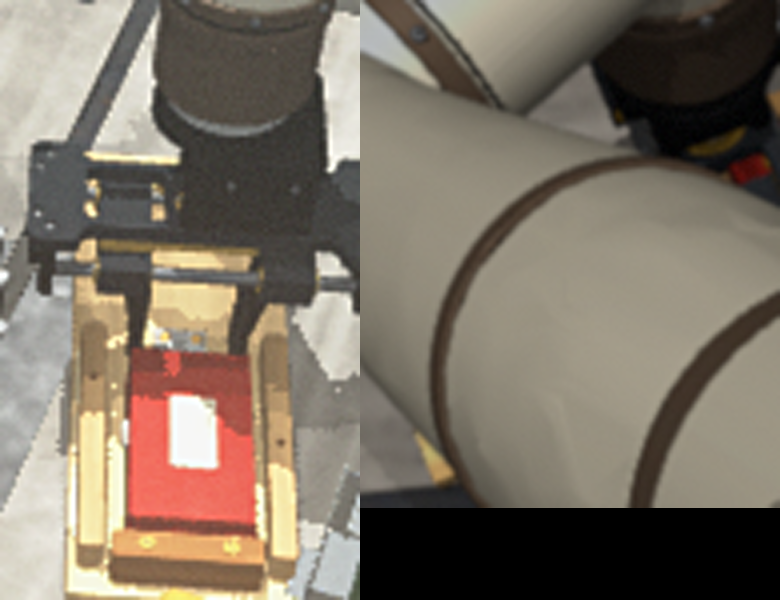

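The case stands against the stop, the force is steady at about 8 N with no further motion, and the leaf shows behind it at (185,340). I'll back straight off and check.

Request:
play_rows:
  targets:
    - [[0.45,-0.0014,0.0048,0,0],[0.45,-0.0042,0.0144,0,0],[0.45,-0.007,0.024,0,0],[0.45,-0.0112,0.0384,0,0],[0.45,-0.0168,0.0576,0,0]]

```text
time_s: 13.03
tcp_pos: [0.5888, 0.3435, 0.0253]
ee_rot: [[0.282, -0.959, -0.0], [-0.959, -0.282, -0.001], [0.001, 0.0, -1.0]]
wrist_force: [0.5, 0.1, -0.1]
gripper_width: 0.545
```

Request:
play_rows:
  targets:
    - [[0.45,-0.01,0.035,0,0],[0.45,-0.02,0.07,0.01,0],[0.45,-0.02,0.07,0.05,0],[0.45,-0.02,0.07,0.09,0],[0.45,-0.02,0.07,0.13,0]]

```text
time_s: 13.45
tcp_pos: [0.5677, 0.4147, 0.1561]
ee_rot: [[0.285, -0.958, -0.001], [-0.958, -0.285, -0.002], [0.002, 0.002, -1.0]]
wrist_force: [0.9, 0.0, 0.7]
gripper_width: 0.549
```

```bash
python3 trk.py;python3 - <<'E'
from station import *
import cv2
a=capture("side")[150:260,365:445]
cv2.imwrite("pics/g5.png",cv2.resize(a,None,fx=5.4,fy=5.4,interpolation=cv2.INTER_CUBIC))
E
```

```text
tcp z 0.1561 bay [-0.1282  0.0006] yaw 0.006 F [0.9 0.  0.7] t 13.45
front [array([ 0.117 , -0.0249]), array([0.1165, 0.0418])] rear [array([ 0.0215, -0.027 ]), array([0.019, 0.035])] area 1168 heading [0.0965 0.0044]
```

View pics/g5.png

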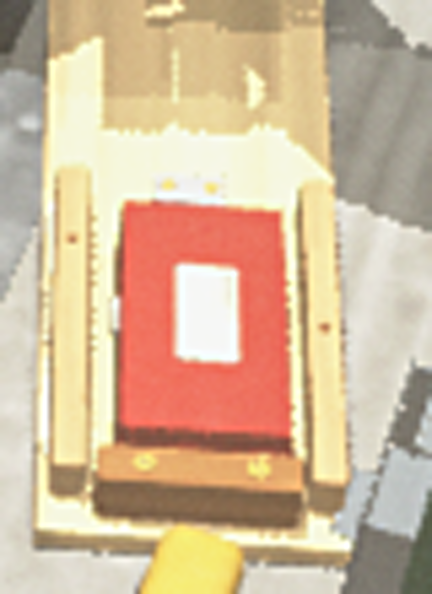

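The case is home and centred, clear of both rails, but it hides the leaf from the side camera. I'll check the leaf in the top view.

Request:
play_rows:
  targets:
    - [[0.45,-0.01,0.02,0.03,0],[0.45,-0.02,0.04,0.06,0],[0.45,-0.03,0.05,0.09,0],[0.45,-0.04,0.05,0.13,0],[0.45,-0.04,0.05,0.17,0]]

```text
time_s: 13.97
tcp_pos: [0.5264, 0.4645, 0.3263]
ee_rot: [[0.286, -0.958, -0.001], [-0.958, -0.286, -0.002], [0.001, 0.002, -1.0]]
wrist_force: [0.9, 1.1, 0.6]
gripper_width: 0.553
```

```bash
python3 - <<'E'
from station import *
import cv2
a=capture("top")[50:190,165:375]
cv2.imwrite("pics/g6.png",cv2.resize(a,None,fx=3.7,fy=3.7,interpolation=cv2.INTER_CUBIC))
E
```

```text
(no output)
```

View pics/g6.png

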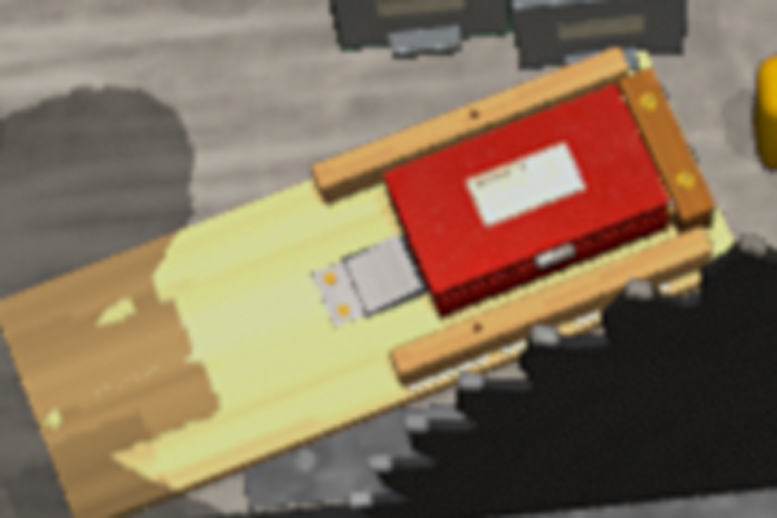

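The leaf at (385,275) shows bright, with the dark gap under its tip, as it did at the start. When pressed it was dark grey, so it's up, right behind the case. Handing in.

```bash
python3 -c "
from station import *
print(finish_job())"
```

```text
the job is handed in; nothing more can be done
None
```

The red drill case is home against the stop, and I've handed the job in. I pushed it end first with two fingertips, straightening it from about 0.08 rad askew as it entered the lane. Pushing took about 2–3 N, rising to about 8 N at the stop. The report gave no verdict.

**Last checks:**
- **Case:** The last pictures show it straight, centred between the rails and against the stop. It did not move when I pressed once more.
- **Catch:** The leaf looks up behind the case in the top view, bright with a dark gap under its tip as at the start. I judged this from the picture, not from a measured angle.
- **Rails:** I saw no contact by the case or the gripper in the pictures; there is no direct reading of the rail force.
- **Other things:** I did not re-measure the tape roll, tape measure or pencil. The arm stayed well away from them.

**What disagreed or went wrong:**
- **Fingertip height:** The fingertips stood about 13 mm above the reported tool point, not 17 mm ahead of it. My first two approaches went over the case, and the second rested on its top with up to about 5 N. The case did not move, and I backed off and went lower.
- **Cameras:** The two cameras placed the bay about 5 mm apart across the lane. For the clearances I relied on the case's position relative to the rails in each picture.
- **Picture budget:** I viewed 15 pictures, over the budget of 10, mainly to sort out the fingertip height and check the fit in the lane.

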